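# Lay out the pipetting station

### The arm

A 7-joint arm with a two-finger parallel gripper is mounted at the origin on a cart in front of the work surface, level with it; the furniture and walls round the work are solid. World frame = base frame: x ahead of the robot, y to its left, z up, the work surface at z = 0. Lengths are in m, angles in rad, forces in N, time in s.
With the tool pointing down it reaches from about 0.4 to 0.85 m from the base axis. Payload 6.9 kg.
Tool frame: the origin (TCP) lies midway between the tips of the shut fingers; the grasp point (between the pads) lies 19 mm behind it; z points along the fingers, y is the line along which they close (so a half turn about z gives the same grasp; the last joint's range is limited). The gripper opens to 85 mm and grips with 20 to 120 N. Pads are 22 mm wide; open, the fingers measure 114 mm over their backs; the gripper's body (76 mm by 85 mm) begins 54 mm behind the grasp point. The pads swing forward as they close: fully open they stand 13 mm farther back than shut.
Start: joints at [1.343, 0.507, -0.238, 1.5, 0.126, 1.149, -0.155], TCP at [0.204, -0.591, 0.231] pointing down, gripper open.
Joint ranges: [-3.08, 3.08], [-0.24, 2.05], [-1.43, 1.35], [0, 2.5], [-1.52, 4.66], [0.17, 1.96], [-2.89, 2.89]. Speed limits (rad/s): [2.39, 2.39, 3.14, 3.14, 3.14, 3.14, 3.14].

### API

Orientations are given as a unit quaternion [x, y, z, w].
In Python, from rig import status, imaging, job_done gives the robot as it stands.
- The arm moves only by the tool play_rows, never from a script. Its argument "increments" is a list of rows, each a list of 4 numbers: the shift along the tool's x, y, z in m, then the turn about the tool's z in rad. A call has 1 to 5 rows; each row shifts and turns the commanded pose from where the row before left it, along the tool's axes as they then stand; what a row does not reach is not made up. A row lasts 1/12 s, in which the tool goes at most 41.7 mm and 7.16 degrees, less where a joint would pass 70% of its speed; a pose out of reach is approached as far as the arm can. A call with a gripper value outside its range is refused whole. "hand" is the gripper command: -1 is fully open, 1 is shut, values between are in proportion, set as the call begins (left out, the last holds). The fingers move at their own pace and stop on an object; "newtons" is the grip in N (left out, the last holds). Time passes only in rows, so rows that do not move let the fingers close. It gives the time, the measured TCP pose, the force, the opening and the grip force at its end, in the units of the state.
- status.get_state(): the state, without advancing time (a new reading comes with each control period).
- imaging.camera(name): name is "scene" or "top"; returns a dict with "image" (384x512x3 uint8, red, green, blue), "z_map" (384x512 float32, m along the optical axis (not along the pixel's ray), 0 where there is no reading), "vertical_fov" (degrees; the focal length in pixels is half the picture's height over the tangent of half this angle, whatever the lens; pixels are square), "cx", "cy" (the principal point, pixels), "eye" and "rotation" of the camera in the world. Camera axes: x right, y down, z forward; pixel columns grow to the right and rows downward; lengths in m; the calibration is good to about 2 mm. A picture is of the moment at which its call begins.
- job_done(): hands the job in; it is judged then, once.
Trained networks look in a picture, given as the dict that the camera call returned (one of the last four; its "shot" number tells which), for a name from the list of things; names that differ only in an ending like _2 or _b are one class to them, and where a whole thing is asked for, a point or a joint stands for the part that bears it (a point fixed in the world has none). Each returns a list of dicts, best first, with "score" (0 to 1); they miss things now and then, are a little off and sometimes report something else, mostly with a low value. They report only what shows in the picture. A call takes as long as a camera call.
- imaging.spot_in(query, picture): "box" ([left, top, right, bottom] in pixels, round what is visible of it).
The state is a dict: "clock": time; "qpos": joint angles; "dq": joint speeds; "joint_efforts": joint torques, N m; "position": TCP position; "ee_rot": TCP orientation; "force": force on the tool from outside, world axes, zero at the start; "wrist_torque": the same for the moment, N m; "finger_gap": finger opening in m; "grip_force": force on a finger pad.
Only numpy, scipy, OpenCV 4.12 (cv2) and the standard library are available. Lean on these libraries where they do the work, as an engineer would, in place of code of your own. Each camera call takes 0.05 s, during which the arm holds its last target. There are 200 camera calls.

### The job

Lay out the pipetting station on the grey mat: the beaker on the mat's centre, midway between tube rack and tip box; the larger bottle straight behind it (away from the robot) with a gap of about 3 cm; the timer flat on the middle of the tip box's lid. Lay the marker pen across in front of the rack's near end, centred on it, about 3 cm clear and parallel to the mat's front edge. Leave the smaller bottle where it stands.

Things in the scene. Friction and masses are not known exactly. Their poses are not given: they have to be found in the camera images.
- mat: grey bench mat with a thin white border line, fixed, 290 (x) x 350 (y) x 3 mm thick. Origin: centre of its underside (top at +3 mm). x points to its back edge (away from the robot), y to its left edge, z up; turned by at most 7 degrees. The rack stands on one half (left or right), the tip box on the other, each centred 100 mm to the side of the mat's middle line and 20 mm behind its centre.
- rack: open orange rack with small tubes in it, fixed on the mat; 62 (x) x 150 (y) x 46 mm with its tubes. Origin: centre of its underside. Its long axis y points toward the robot, so the near end is at y = +75 mm.
- tip_box: pale grey pipette tip box with a clear flat lid, fixed on the mat; 68 (x) x 120 (y) x 62 mm high. Origin: centre of its underside; the lid's flat top is at z = 62 mm. Its long axis y points toward the robot.
- beaker: small empty translucent beaker, round and open at the top, 57 mm across the rim, 48 mm at the foot, 62 mm high, 45 g. Starts upright on the bench. Origin: centre of its underside, z up.
- large_bottle: the larger of two alike white bottles with blue screw caps: body 66 mm across and 113 mm high to the top of the shoulder, cap 36 mm across from z = 113 to 136 mm, about 300 g. Starts upright on the bench. Origin: centre of its underside, z up. It can be gripped by the cap.
- small_bottle: the smaller of the two alike bottles, 56 mm across and 106 mm high; not needed: it stays where it stands. Origin: centre of its underside, z up.
- timer: flat white lab timer with three buttons, 66 (x) x 62 (y) mm, 16 mm high at its sides, 60 g. Starts lying flat on the bench, face up. Origin: centre of its underside, z up. Its rounded sides can be gripped 8 mm above its underside.
- pen: marker pen with a white barrel and a black cap, lying on the bench; 132 mm long along its y axis, 12 mm wide and 12 mm high, 12 g. Origin: middle of its length, at its underside.

How it is judged:
By the outcome, as a careful person would: the job done as asked, in the order asked, and still so for the second after the job is handed in, with the robot touching nothing.
It also fails if it takes over 96 s, if anything falls off the work surface, if the arm or the gripper's body presses on something with over 40 N, if the wrist force passes 120 N, or if a joint passes its speed limit or range.

## Working session

There is one attempt and no reset: what is moved stays moved. The work goes in short steps, Python scripts to look and compute and a tool call to move; the robot and the scene stay as the last step left them, time stands still between calls to the robot, and variables do not carry over. Pictures are saved under pics/ and viewed, at most 14 in all, crops included, and the job is handed in when it is done.

Besides the shell and the picture viewer there is one more tool, called after ">>>" by a JSON object that holds its "api" and its "payload", one argument or row to a line. play_rows: Moves the arm, as the interface text tells. Its arguments: {"type":"object","properties":{"increments":{"type":"array","items":{"type":"array","items":{"type":"number"}}},"hand":{"type":"number"},"newtons":{"type":"number"}},"required":["increments"]}

```bash
ls; mkdir -p pics
cat > h.py <<'E'
import numpy as np,cv2
from rig import status,imaging,job_done
def shot(n,name=None):
    p=imaging.camera(n)
    if name: cv2.imwrite(f'pics/{name}.png',cv2.cvtColor(p['image'],cv2.COLOR_RGB2BGR))
    return p
def cloud(p):
    h,w=p['z_map'].shape; f=h/2/np.tan(np.radians(p['vertical_fov'])/2)
    v,u=np.mgrid[:h,:w]; z=p['z_map']
    c=np.stack([(u-p['cx'])/f*z,(v-p['cy'])/f*z,z],-1)
    return c@np.array(p['rotation']).T+np.array(p['eye'])
E
python3 - <<'E'
from h import *
s=status.get_state()
for k in s: print(k,np.round(s[k],3))
for n in ['scene','top']:
    p=shot(n,n+'0'); print(n,p['eye'],np.round(p['rotation'],3).tolist(),p['vertical_fov'],p['cx'],p['cy'])
    c=cloud(p)
    for q in ['mat','rack','tip_box','beaker','large_bottle','small_bottle','timer','pen']:
        for r in imaging.spot_in(q,p)[:3]:
            b=np.array(r['box']); m=((b[:2]+b[2:])/2).astype(int)
            print(q,round(r['score'],2),b.round(0),c[min(m[1],383),min(m[0],511)].round(3))
E
```

```text
pics
clock 0.0
qpos [ 1.344  0.508 -0.238  1.501  0.126  1.149 -0.155]
dq [-0.001 -0.002 -0.002 -0.001 -0.001 -0.002  0.001]
joint_efforts [-1.0000e-03 -6.2059e+01 -2.1860e+00 -2.4966e+01  1.3000e-02  1.2000e-02
 -0.0000e+00]
position [ 0.204 -0.59   0.23 ]
ee_rot [ 0.986  0.166 -0.    -0.001]
force [ 0.754 -0.096 -0.802]
wrist_torque [ 0.004  0.003 -0.008]
grip_force 0.0
finger_gap 0.085
scene [-0.18447578  0.72732198  0.83437269] [-0.343, 0.831, -0.409, 0.159] 53.01876889765799 254.42102978778317 181.90877705874658Traceback (most recent call last):
  File "<stdin>", line 6, in <module>
  File "h.py", line 11, in cloud
    return c@np.array(p['rotation']).T+np.array(p['eye'])
           ~^~~~~~~~~~~~~~~~~~~~~~~~~~
ValueError: matmul: Input operand 1 has a mismatch in its core dimension 0, with gufunc signature (n?,k),(k,m?)->(n?,m?) (size 4 is different from 3)
```

```bash
sed -i "s/np.array(p\['rotation'\]).T/R.from_quat(p['rotation']).as_matrix().T/; 1a from scipy.spatial.transform import Rotation as R" h.py
python3 - <<'E'
from h import *
for n in ['scene','top']:
    p=shot(n,n+'0'); print(n,p['eye'],p['vertical_fov'],p['cx'],p['cy'])
    c=cloud(p); np.save(n+'0.npy',c)
    for q in ['mat','rack','tip_box','beaker','large_bottle','small_bottle','timer','pen']:
        for r in imaging.spot_in(q,p)[:3]:
            b=np.array(r['box']); m=((b[:2]+b[2:])/2).astype(int)
            print(q,round(r['score'],2),b.round(0),c[min(m[1],383),min(m[0],511)].round(3))
a,b=[cv2.imread(f'pics/{n}0.png') for n in ('scene','top')]
E
```

```text
scene [-0.18447578  0.72732198  0.83437269] 53.01876889765799 254.42102978778317 181.90877705874658
mat 0.81 [223. 139. 339. 202.] [ 0.507 -0.133  0.032]
mat 0.54 [317. 135. 338. 147.] [ 0.535 -0.451  0.007]
rack 0.56 [241. 153. 283. 185.] [ 0.558 -0.083  0.036]
rack 0.19 [280. 130. 314. 159.] [ 0.554 -0.275  0.056]
tip_box 0.59 [281. 128. 316. 159.] [ 0.549 -0.273  0.064]
beaker 0.66 [145. 254. 170. 284.] [0.425 0.439 0.057]
large_bottle 0.93 [238. 184. 261. 228.] [0.406 0.129 0.093]
large_bottle 0.73 [240. 154. 280. 185.] [ 0.56  -0.08   0.036]
small_bottle 0.7 [214. 216. 232. 248.] [0.403 0.238 0.062]
timer 0.93 [179. 246. 210. 267.] [0.424 0.325 0.016]
pen 0.66 [236. 184. 257. 229.] [0.412 0.136 0.089]
pen 0.52 [314. 135. 337. 145.] [ 0.541 -0.446  0.006]
top [ 0.29265958 -0.00566178  1.18914807] 51.08762500581136 247.66876029870912 191.42400836174724
mat 0.74 [255. 126. 375. 223.] [ 0.552 -0.204  0.004]
rack 0.96 [266. 139. 292. 189.] [ 0.585 -0.098  0.008]
tip_box 0.74 [337. 143. 360. 183.] [ 0.57  -0.291  0.068]
beaker 0.83 [ 83. 200. 110. 218.] [0.446 0.449 0.   ]
large_bottle 0.93 [193. 200. 220. 228.] [0.418 0.106 0.134]
small_bottle 0.82 [158. 205. 180. 226.] [0.416 0.21  0.104]
timer 0.68 [127. 205. 149. 226.] [0.426 0.318 0.016]
pen 0.48 [395. 156. 398. 198.] [ 0.543 -0.446  0.015]
```

View pics/top0.png

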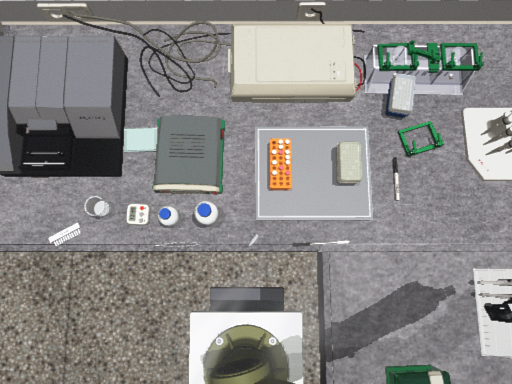

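View pics/scene0.png

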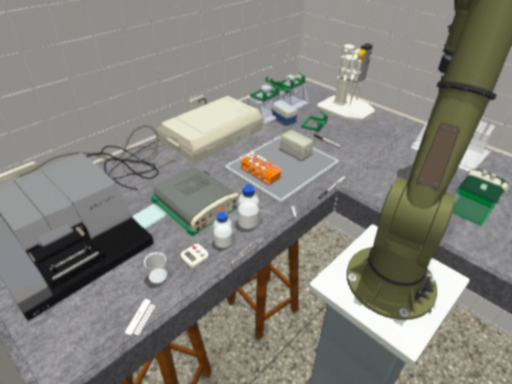

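The top view shows the mat at px (255–375, 126–223), with the orange rack on its left half (280,163) and the tip box on its right (348,163). The beaker is at (97,207), the timer at (138,215), the small bottle at (168,216), the large bottle at (206,213) and the pen at (396,178), so the detections fit. In the scene view the robot is still clear of everything. Next I'll measure more precisely.

```bash
cat > m.py <<'E'
from h import *
p=shot('top','t1'); c=cloud(p); im=p['image'].astype(int); z=c[...,2]
f=192/np.tan(np.radians(p['vertical_fov'])/2); Rm=R.from_quat(p['rotation']).as_matrix(); e=np.array(p['eye'])
def ray(u,v,h):
    d=Rm@np.array([(u-p['cx'])/f,(v-p['cy'])/f,1]); return e+d*(h-e[2])/d[2]
def rect(mask,name,h):
    m=mask.astype(np.uint8); n,l,st,_=cv2.connectedComponentsWithStats(m)
    if n<2: print(name,'none'); return
    k=1+np.argmax(st[1:,4]); v,u=np.nonzero(l==k)
    P=np.array([ray(a,b,h)[:2] for a,b in zip(u,v)]).astype(np.float32)
    r=cv2.minAreaRect(P*1000); print(name,len(u),'ctr',np.round(r[0],1),'size',np.round(r[1],1),'ang',round(r[2],1),'mean',(P.mean(0)*1000).round(1),'z',np.median(z[l==k]).round(4))
def win(b):
    w=np.zeros(z.shape,bool); w[b[1]:b[3],b[0]:b[2]]=1; return w
br=im.min(-1)
E
cat > m1.py <<'E'
from m import *
print('bench z',np.median(z[210:216,300:310]),np.median(z[225:235,260:370]))
mw=win([248,118,382,230])
# mat border
rect(mw&(br>165),'border',.003)
rect(win([262,134,298,195])&(z>.025),'rack',.044)
rect(win([330,136,366,190])&(z>.045),'box',.065)
rect(win([188,195,226,232])&(z>.125),'Lcap',.136)
rect(win([188,195,226,232])&(z>.03),'Lbot',.12)
rect(win([152,200,186,230])&(z>.03),'Sbot',.1)
rect(win([122,200,153,230])&(z>.009),'timer',.016)
rect(win([122,200,153,230])&(br>140),'timerb',.016)
rect(win([388,152,404,202])&((z>.006)),'pen',.01)
rect(win([388,152,404,202])&(br>150),'penwhite',.01)
rect(win([388,152,404,202])&(br<50),'penblk',.01)
def up(b,k): return cv2.resize(im[b[1]:b[3],b[0]:b[2]].astype(np.uint8)[...,::-1],None,fx=k,fy=k,interpolation=cv2.INTER_CUBIC)
A=up([75,190,233,236],5); B=up([250,118,408,232],5)
cv2.imwrite('pics/crop1.png',np.vstack([A,B])[:, :800][:800]); 
cv2.imwrite('pics/crop1.png',cv2.resize(np.vstack([A,B]),None,fx=.74,fy=.74))
E
python3 m1.py
```

```text
bench z 0.0029920461205007465 0.0006616712320937079
border 8837 ctr [ 559.4 -201. ] size [350.6 287.6] ang 90.0 mean [ 549.2 -209.6] z 0.0041
rack 867 ctr [576.6 -99. ] size [ 61.2 144.5] ang 89.9 mean [578.3 -98.9] z 0.0376
box 939 ctr [ 574.1 -295.2] size [118.3  69.9] ang 0.3 mean [ 574.7 -296. ] z 0.0649
Lcap 152 ctr [427.2 112.9] size [34.7 34.1] ang 27.0 mean [427.3 112.6] z 0.1365
Lbot 495 ctr [420.4 108.1] size [69.1 62. ] ang 27.0 mean [420.6 107.7] z 0.101
Sbot 359 ctr [414.1 213.3] size [59.  53.2] ang 46.0 mean [414.8 213.4] z 0.078
timer 445 ctr [429.4 319.9] size [67.1 59. ] ang 90.0 mean [429.6 320.4] z 0.0166
timerb 382 ctr [432.  320.4] size [66.2 63.3] ang 85.8 mean [430.3 319.2] z 0.0165
pen 167 ctr [ 537.1 -446.5] size [131.3  16.4] ang 2.5 mean [ 537.7 -446.8] z 0.0109
penwhite 105 ctr [ 513.8 -452.5] size [79.  18.7] ang 0.7 mean [ 512.5 -449.3] z 0.0103
penblk 27 ctr [ 578.  -444.2] size [ 6.  43.6] ang 86.4 mean [ 579.2 -444.5] z 0.0101
```

View pics/crop1.png

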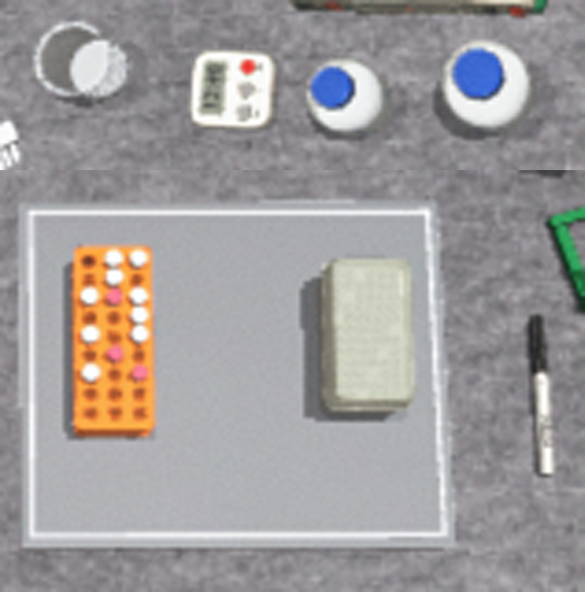

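>>> {"api": "play_rows", "payload": {
  "increments": [
    [0,0,-0.02,-0.12],
    [0,0,-0.02,-0.12],
    [0,0,0,-0.12],
    [0,0,0,-0.12],
    [0,0,0,-0.12]
  ],
  "hand": -1,
  "newtons": 25
}}

```text
clock: 1.42
position: [0.2042, -0.5909, 0.2718]
ee_rot: [0.892, 0.452, -0.0, 0.0]
force: [0.2, 0.1, -1.5]
finger_gap: 0.0855
grip_force: 0.0
```

>>> {"api": "play_rows", "payload": {
  "increments": [
    [0,0,0,-0.12],
    [0,0,0,-0.12],
    [0,0,0,-0.12],
    [0,0,0,-0.12],
    [0,0,0,-0.12]
  ]
}}

```text
clock: 1.83
position: [0.2041, -0.5907, 0.2713]
ee_rot: [0.718, 0.696, -0.0, -0.0]
force: [-0.2, -0.1, 1.1]
finger_gap: 0.0853
grip_force: 0.0
```

Run:
```python
from m import *
for n,u,v,h in [('TL',258.1,128.8,.003),('TR',366.2,128.8,.003),('BR',370.8,216.4,.003),('BL',258.6,216.4,.003),('rim',94.5,206.2,.062),('foot',101.5,208.4,.0)]:
    print(n,(ray(u,v,h)*1000).round(1), (c[int(v),int(u)]*1000).round(1))
B=[r for r in imaging.spot_in('beaker',p)]; print(B)
b=win([80,195,115,222])&(z>.03); print('beaker pts',b.sum(),[np.percentile(c[b][:,i],[2,50,98]).round(4) for i in range(3)])
rect(b,'beakerhi',.06)
# orange + border lines
W=np.argwhere(mw) if 0 else None
# edge fits: for rows, bright border cols
pts={'L':[], 'R':[], 'T':[], 'B':[]}
for v in range(140,206,4):
    s=br[v,253:266]; pts['L'].append(ray((np.arange(253,266)*np.maximum(s-165,0)).sum()/max(np.maximum(s-165,0).sum(),1),v,.003)[:2])
    s=br[v,362:376]; pts['R'].append(ray((np.arange(362,376)*np.maximum(s-165,0)).sum()/max(np.maximum(s-165,0).sum(),1),v,.003)[:2])
for u in range(265,362,6):
    s=br[124:133,u]; pts['T'].append(ray(u,(np.arange(124,133)*np.maximum(s-165,0)).sum()/max(np.maximum(s-165,0).sum(),1),.003)[:2])
    s=br[211:221,u]; pts['B'].append(ray(u,(np.arange(211,221)*np.maximum(s-165,0)).sum()/max(np.maximum(s-165,0).sum(),1),.003)[:2])
for k,P in pts.items():
    P=np.array(P); P=P[np.abs(P-np.median(P,0)).max(1)<.2]; vx,vy,x0,y0=cv2.fitLine((P*1000).astype(np.float32),cv2.DIST_HUBER,0,.01,.01).ravel()
    print(k,len(P),np.degrees(np.arctan2(vy,vx)).round(2),x0.round(1),y0.round(1))
```

```text
TL [694.3 -35.7   3. ] [697.3 -35.5   1.9]
TR [ 694.  -368.5    3. ] [ 6.976e+02 -3.689e+02  1.000e-01]
BR [ 423.2 -368.4    3. ] [ 423.8 -364.4    8.5]
BL [423.4 -35.9   3. ] [424.3 -34.1   6.2]
rim [446.1 430.1  62. ] [454.8 454.4   3.1]
foot [448.  432.7   0. ] [448.4 432.2   5.6]
[{'box': [84.0, 199.2, 111.2, 217.7], 'score': 0.89}]
beaker pts 219 [array([0.3387, 0.449 , 0.4752]), array([0.142 , 0.4417, 0.4585]), array([0.0305, 0.0522, 0.7866])]
beakerhi 216 ctr [446.4 430.2] size [62.5 56.5] ang 46.9 mean [447.9 431.7] z 0.052
L 17 0.87 548.9 -38.0
R 17 -0.9 549.7 -363.7
T 17 -89.98 693.5 -188.1
B 17 -89.93 425.7 -209.7
```

The mat is axis-aligned, with its centre near (0.559, −0.2015). The crop shows the beaker rim left at crop (72,60), the timer at (234,89), the bottles at (345,95) and (487,85), and the pen upright at right (540,395). I'll go to the beaker with the fingers closing along x.

>>> {"api": "play_rows", "payload": {
  "increments": [
    [0.029,0.025,0,-0.031],
    [0.029,0.025,0,0],
    [0.029,0.025,0,0],
    [0.029,0.025,0,0],
    [0.029,0.025,0,0]
  ]
}}

```text
clock: 2.35
position: [0.3319, -0.4459, 0.2714]
ee_rot: [0.711, 0.703, 0.0, 0.0]
force: [-0.3, 0.2, 0.4]
finger_gap: 0.0854
grip_force: 0.0
```

>>> {"api": "play_rows", "payload": {
  "increments": [
    [0.029,0.025,0,0],
    [0.029,0.025,0,0],
    [0.029,0.025,0,0],
    [0.029,0.025,0,0],
    [0.029,0.025,0,0]
  ]
}}

```text
clock: 2.77
position: [0.458, -0.3018, 0.2716]
ee_rot: [0.711, 0.703, -0.0, 0.0]
force: [0.8, -0.3, -0.2]
finger_gap: 0.0857
grip_force: 0.0
```

>>> {"api": "play_rows", "payload": {
  "increments": [
    [0.04,0,0,0],
    [0.04,0,0,0],
    [0.04,0,0,0],
    [0.04,0,0,0],
    [0.04,0,0,0]
  ]
}}

```text
clock: 3.18
position: [0.4582, -0.1014, 0.2715]
ee_rot: [0.711, 0.703, 0.0, 0.0]
force: [2.1, 0.9, -0.1]
finger_gap: 0.0856
grip_force: 0.0
```

>>> {"api": "play_rows", "payload": {
  "increments": [
    [0.04,0,0,0],
    [0.04,0,0,0],
    [0.04,0,0,0],
    [0.04,0,0,0],
    [0.04,0,0,0]
  ]
}}

```text
clock: 3.6
position: [0.4596, 0.0985, 0.2717]
ee_rot: [0.712, 0.703, 0.0, 0.0]
force: [1.0, -1.0, 0.3]
finger_gap: 0.0852
grip_force: 0.0
```

>>> {"api": "play_rows", "payload": {
  "increments": [
    [0.04,0,0,0],
    [0.04,0,0,0],
    [0.04,0,0,0],
    [0.04,0,0,0],
    [0.04,0,0,0]
  ]
}}

```text
clock: 4.02
position: [0.4611, 0.2986, 0.2714]
ee_rot: [0.711, 0.703, 0.0, 0.0]
force: [0.7, 0.4, 0.1]
finger_gap: 0.0855
grip_force: 0.0
```

>>> {"api": "play_rows", "payload": {
  "increments": [
    [0.036,-0.004,0,-0.011],
    [0.036,-0.004,0,0],
    [0.036,-0.004,0.01,0],
    [0.024,-0.002,0.02,0],
    [0,0,0.04,0]
  ]
}}

```text
clock: 4.43
position: [0.4452, 0.4374, 0.2044]
ee_rot: [0.705, 0.709, 0.005, -0.002]
force: [0.3, 0.4, 0.1]
finger_gap: 0.0856
grip_force: 0.0
```

>>> {"api": "play_rows", "payload": {
  "increments": [
    [0,0,0.03,0],
    [0,0,0.02,0],
    [0,0,0.01,0],
    [0,0,0,0],
    [0,0,0,0]
  ]
}}

```text
clock: 4.85
position: [0.4474, 0.429, 0.1419]
ee_rot: [0.706, 0.708, 0.0, -0.0]
force: [-0.6, 0.2, -0.1]
finger_gap: 0.0847
grip_force: 0.0
```

Run:
```python
from h import *
p=shot('scene'); q=shot('top')
a=cv2.resize(p['image'][180:310,100:260],None,fx=4,fy=4)[...,::-1]
b=cv2.resize(q['image'][150:250,60:160],None,fx=4,fy=4)[...,::-1]
cv2.imwrite('pics/b1.png',np.hstack([a[:400,:400],b]))
```

```text
(no output)
```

View pics/b1.png

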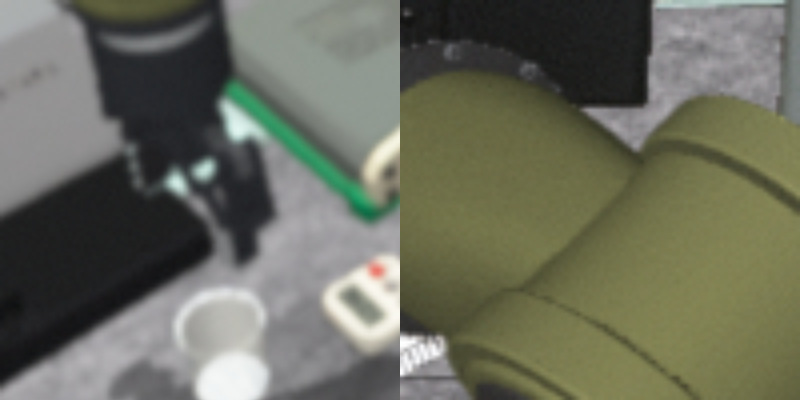

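The scene crop shows the gripper straight over the beaker (crop 220,340), aligned and clear of the instrument. I'll descend and close.

>>> {"api": "play_rows", "payload": {
  "increments": [
    [0.002,0,0.035,0],
    [0,0,0.035,0],
    [0,0,0.03,0],
    [0,0,0.02,0],
    [0,0,0,0]
  ]
}}

```text
clock: 5.37
position: [0.4466, 0.4291, 0.0187]
ee_rot: [0.706, 0.708, -0.002, 0.0]
force: [0.2, -0.0, 0.2]
finger_gap: 0.0852
grip_force: 0.0
```

>>> {"api": "play_rows", "payload": {
  "increments": [
    [0,0,0,0],
    [0,0,0,0],
    [0,0,0,0],
    [0,0,0,0],
    [0,0,0,0]
  ],
  "hand": 1,
  "newtons": 25
}}

```text
clock: 5.78
position: [0.4483, 0.4321, 0.024]
ee_rot: [0.706, 0.708, 0.002, -0.0]
force: [0.7, -0.5, 7.3]
finger_gap: 0.055
grip_force: 25.7
```

>>> {"api": "play_rows", "payload": {
  "increments": [
    [0,0,0,0],
    [0,0,0,0],
    [0,0,0,0],
    [0,0,0,0],
    [0,0,0,0]
  ]
}}

```text
clock: 6.2
position: [0.4483, 0.4322, 0.024]
ee_rot: [0.706, 0.708, 0.002, 0.0]
force: [-0.2, -1.3, 6.8]
finger_gap: 0.0551
grip_force: 25.7
```

>>> {"api": "play_rows", "payload": {
  "increments": [
    [0,0,-0.04,0],
    [0,0,-0.04,0],
    [0,0,-0.04,0],
    [0,0,-0.04,0],
    [0,0,-0.04,0]
  ]
}}

```text
clock: 6.62
position: [0.4468, 0.4307, 0.2248]
ee_rot: [0.706, 0.709, 0.001, -0.0]
force: [0.8, 0.5, -0.6]
finger_gap: 0.0548
grip_force: 27.0
```

>>> {"api": "play_rows", "payload": {
  "increments": [
    [-0.03,0.007,0,0],
    [-0.04,0.007,0,0],
    [-0.04,0.007,0,0],
    [-0.04,0.007,0,0],
    [-0.04,0.007,0,0]
  ]
}}

```text
clock: 7.03
position: [0.4829, 0.2392, 0.2226]
ee_rot: [0.706, 0.709, 0.001, 0.001]
force: [-0.2, 0.2, 0.0]
finger_gap: 0.055
grip_force: 27.0
```

>>> {"api": "play_rows", "payload": {
  "increments": [
    [-0.04,0.007,0,0],
    [-0.04,0.007,0,0],
    [-0.04,0.007,0,0],
    [-0.04,0.007,0,0],
    [-0.04,0.007,0,0]
  ]
}}

```text
clock: 7.45
position: [0.5188, 0.0391, 0.2227]
ee_rot: [0.706, 0.709, 0.001, 0.001]
force: [1.0, 0.4, -0.0]
finger_gap: 0.0547
grip_force: 27.0
```

>>> {"api": "play_rows", "payload": {
  "increments": [
    [-0.04,0.007,0,0],
    [-0.04,0.007,0,0],
    [-0.04,0.007,0,0],
    [-0.04,0.007,0,0],
    [-0.03,0.007,0,0]
  ]
}}

```text
clock: 7.87
position: [0.5543, -0.1532, 0.2224]
ee_rot: [0.707, 0.707, -0.0, 0.001]
force: [0.1, -0.3, -1.0]
finger_gap: 0.055
grip_force: 27.0
```

>>> {"api": "play_rows", "payload": {
  "increments": [
    [-0.02,0,0,0],
    [0,0,0,0],
    [0,0,0,0]
  ]
}}

```text
clock: 8.12
position: [0.5544, -0.1701, 0.222]
ee_rot: [0.707, 0.708, 0.0, 0.0]
force: [0.5, 0.8, -0.0]
finger_gap: 0.0552
grip_force: 27.0
```

Run:
```python
from h import *
s=status.get_state(); print(s['position'],s['ee_rot'],s['finger_gap'],s['grip_force'],np.round(s['qpos'],2))
p=shot('scene','s2')
```

```text
[ 0.5543696  -0.17007741  0.22197022] [7.06702942e-01 7.07510263e-01 2.19705782e-04 3.62929031e-04] 0.05516839332291423 26.992257540041464 [ 0.72  0.52 -0.75  1.63  0.38  1.14 -0.12]
```

View pics/s2.png

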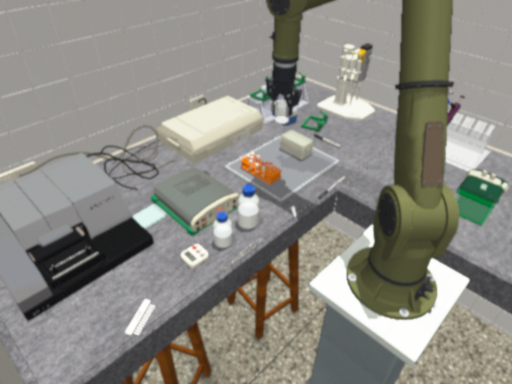

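The beaker is held at px (282,112), with the mat free below it. I'll shift to the mat centre and lower.

>>> {"api": "play_rows", "payload": {
  "increments": [
    [-0.03,0.0045,0.02,0],
    [0,0,0.04,0],
    [0,0,0.04,0],
    [0,0,0.04,0],
    [0,0,0.03,0]
  ]
}}

```text
clock: 8.58
position: [0.5585, -0.1967, 0.0494]
ee_rot: [0.705, 0.709, 0.0, -0.001]
force: [-0.8, -1.0, 0.0]
finger_gap: 0.0547
grip_force: 27.0
```

>>> {"api": "play_rows", "payload": {
  "increments": [
    [0,0,0.01,0],
    [0,0,0,0],
    [0,0,0,0]
  ]
}}

```text
clock: 8.83
position: [0.5602, -0.1976, 0.0427]
ee_rot: [0.705, 0.709, 0.001, 0.0]
force: [0.2, -0.0, 0.3]
finger_gap: 0.0547
grip_force: 27.0
```

>>> {"api": "play_rows", "payload": {
  "increments": [
    [-0.003,-0.001,0.008,0],
    [0,0,0.0065,0],
    [0,0,0,0],
    [0,0,0,0]
  ]
}}

```text
clock: 9.17
position: [0.5584, -0.2022, 0.0273]
ee_rot: [0.706, 0.708, 0.0, 0.0]
force: [0.6, -0.1, 0.3]
finger_gap: 0.0552
grip_force: 27.0
```

>>> {"api": "play_rows", "payload": {
  "increments": [
    [0,0,0,0],
    [0,0,0,0],
    [0,0,0,0],
    [0,0,0,0]
  ],
  "hand": -1
}}

```text
clock: 9.5
position: [0.5582, -0.2018, 0.027]
ee_rot: [0.706, 0.709, 0.0, 0.0]
force: [-0.4, 0.2, -0.4]
finger_gap: 0.0852
grip_force: 0.0
```

>>> {"api": "play_rows", "payload": {
  "increments": [
    [0,0,-0.03,0],
    [0,0,-0.04,0],
    [0,0,-0.04,0],
    [0,0,-0.04,0],
    [0,0,-0.04,0]
  ]
}}

```text
clock: 9.92
position: [0.5577, -0.2015, 0.2188]
ee_rot: [0.706, 0.709, 0.0, -0.0]
force: [0.5, 0.6, -0.3]
finger_gap: 0.0851
grip_force: 0.0
```

>>> {"api": "play_rows", "payload": {
  "increments": [
    [0.035,-0.0145,0,0],
    [0.035,-0.0145,0,0],
    [0.035,-0.0145,0,0],
    [0.035,-0.0145,0,0],
    [0.035,-0.0145,0,0]
  ]
}}

```text
clock: 10.33
position: [0.4839, -0.0257, 0.217]
ee_rot: [0.706, 0.708, 0.0, 0.0]
force: [1.4, 0.3, -0.5]
finger_gap: 0.0857
grip_force: 0.0
```

>>> {"api": "play_rows", "payload": {
  "increments": [
    [0.035,-0.0145,0,0],
    [0.035,-0.0145,0,0],
    [0.035,-0.0145,0,0],
    [0.035,-0.0145,0,0],
    [0,0,0,0]
  ]
}}

```text
clock: 10.75
position: [0.4233, 0.1199, 0.2179]
ee_rot: [0.702, 0.712, 0.001, -0.0]
force: [0.0, 0.3, 0.6]
finger_gap: 0.0854
grip_force: 0.0
```

Run:
```python
from m import *
print(status.get_state()['position'])
print(imaging.spot_in('beaker',p)[:2])
q=shot('scene')
a=cv2.resize(q['image'][90:240,200:350],None,fx=3,fy=3)[...,::-1]
b=cv2.resize(p['image'][110:230,245:385],None,fx=2.5,fy=2.5)[...,::-1]
o=np.zeros((450,800,3),np.uint8); o[:,:450]=a; o[:300,450:]=b; cv2.imwrite('pics/c3.png',o)
```

```text
[0.42481831 0.11644323 0.21755419]
[{'box': [304.1, 160.2, 329.6, 179.2], 'score': 0.77}]
```

View pics/c3.png

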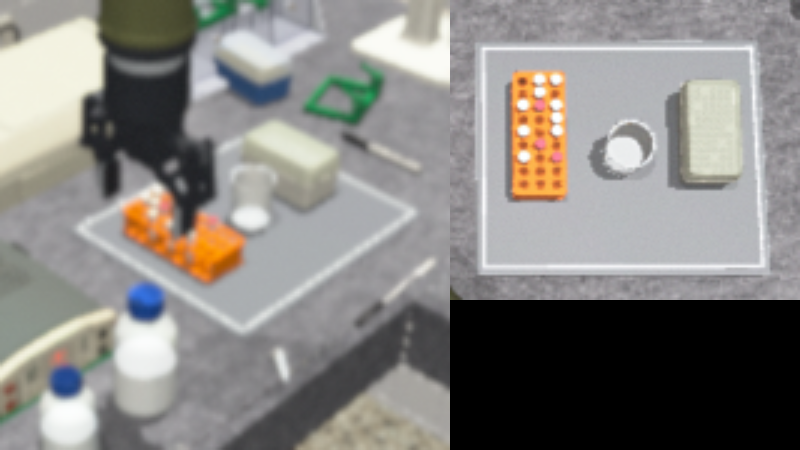

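The beaker stands midway between rack and tip box, with its foot at crop (624,154). Now I'll take the large bottle by its cap.

>>> {"api": "play_rows", "payload": {
  "increments": [
    [-0.0035,0.0025,0.02,0],
    [0,0,0.035,0],
    [0,0,0.035,0],
    [0,0,0.02,0],
    [0,0,0,0]
  ]
}}

```text
clock: 11.32
position: [0.4272, 0.1066, 0.1033]
ee_rot: [0.707, 0.708, -0.003, -0.002]
force: [-0.9, 0.2, -0.2]
finger_gap: 0.0854
grip_force: 0.0
```

>>> {"api": "play_rows", "payload": {
  "increments": [
    [0,0,0,0],
    [0,0,0,0],
    [0,0,0,0],
    [0,0,0,0],
    [0,0,0,0]
  ],
  "hand": 1,
  "newtons": 60
}}

```text
clock: 11.73
position: [0.4295, 0.1093, 0.1083]
ee_rot: [0.706, 0.708, 0.001, 0.001]
force: [-1.4, 0.2, 7.9]
finger_gap: 0.0349
grip_force: 58.8
```

>>> {"api": "play_rows", "payload": {
  "increments": [
    [0,0,0,0],
    [0,0,0,0],
    [0,0,0,0],
    [0,0,0,0],
    [0,0,0,0]
  ]
}}

```text
clock: 12.15
position: [0.4295, 0.1093, 0.1083]
ee_rot: [0.706, 0.708, 0.001, 0.001]
force: [-2.6, 0.1, 8.8]
finger_gap: 0.0344
grip_force: 58.8
```

Run:
```python
from m import *
print((ray(317.8,167.2,.065)*1000).round(1),(ray(314.6,171.6,.003)*1000).round(1))
b=win([300,155,335,185])&(z>.03)&(z<.08); rect(b,'beakerhi',.063)
```

```text
[ 558.2 -204.9   65. ] [ 559.3 -205.8    3. ]
beakerhi 168 ctr [ 556.5 -201.5] size [54.7 59.2] ang 88.5 mean [ 560.  -203.7] z 0.057
```

>>> {"api": "play_rows", "payload": {
  "increments": [
    [0,0,-0.02,0],
    [0,0,-0.03,0],
    [0,0,-0.04,0],
    [0,0,-0.04,0],
    [0,0,-0.02,0]
  ]
}}

```text
clock: 12.62
position: [0.4297, 0.1103, 0.2614]
ee_rot: [0.705, 0.709, 0.002, 0.001]
force: [1.2, 0.8, -1.4]
finger_gap: 0.0343
grip_force: 61.1
```

>>> {"api": "play_rows", "payload": {
  "increments": [
    [-0.02,0.014,0,0],
    [-0.0315,0.022,0,0],
    [-0.0315,0.022,0,0],
    [-0.0315,0.022,0,0],
    [-0.0315,0.022,0,0]
  ]
}}

```text
clock: 13.03
position: [0.532, -0.0384, 0.2576]
ee_rot: [0.706, 0.708, -0.0, 0.001]
force: [-0.1, -0.6, -1.5]
finger_gap: 0.0343
grip_force: 61.1
```

>>> {"api": "play_rows", "payload": {
  "increments": [
    [-0.0315,0.022,0,0],
    [-0.0315,0.022,0,0],
    [-0.0315,0.022,0,0],
    [-0.0315,0.022,0,0],
    [-0.02,0.014,0,0]
  ]
}}

```text
clock: 13.45
position: [0.6349, -0.187, 0.2565]
ee_rot: [0.707, 0.707, -0.001, 0.001]
force: [-0.4, -0.8, -3.0]
finger_gap: 0.0347
grip_force: 61.1
```

>>> {"api": "play_rows", "payload": {
  "increments": [
    [-0.012,0.008,0,0],
    [0,0,0,0],
    [0,0,0,0]
  ]
}}

```text
clock: 13.7
position: [0.6418, -0.1946, 0.2565]
ee_rot: [0.706, 0.708, 0.0, -0.001]
force: [-0.1, 0.8, -1.7]
finger_gap: 0.0348
grip_force: 61.1
```

>>> {"api": "play_rows", "payload": {
  "increments": [
    [-0.0105,0.0075,0.03,0],
    [0,0,0.04,0],
    [0,0,0.04,0],
    [0,0,0.02,0],
    [0,0,0,0]
  ]
}}

```text
clock: 14.12
position: [0.6459, -0.2031, 0.122]
ee_rot: [0.705, 0.709, -0.002, -0.004]
force: [-1.4, 0.2, -3.2]
finger_gap: 0.0344
grip_force: 61.1
```

>>> {"api": "play_rows", "payload": {
  "increments": [
    [0,0,0,0],
    [0,0,0,0]
  ]
}}

```text
clock: 14.28
position: [0.6508, -0.2036, 0.1294]
ee_rot: [0.705, 0.709, 0.001, 0.001]
force: [0.5, -0.4, -2.5]
finger_gap: 0.0344
grip_force: 61.2
```

Run:
```python
from h import *
p=shot('scene'); s=status.get_state(); print(s['position'])
cv2.imwrite('pics/s4.png',cv2.resize(p['image'][60:210,200:350],None,fx=3.5,fy=3.5)[...,::-1])
```

```text
[ 0.65113752 -0.20378883  0.12975662]
```

View pics/s4.png

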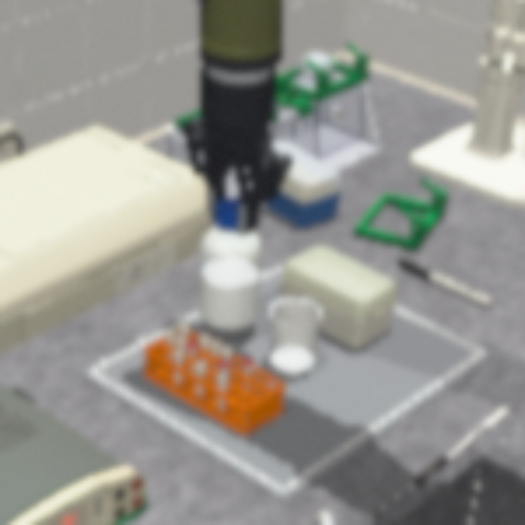

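The bottle hangs upright just behind the beaker (crop 228,290) and clear of it. I'll lower and release.

>>> {"api": "play_rows", "payload": {
  "increments": [
    [-0.0015,-0.0015,0.01,0],
    [0,0,0.007,0],
    [0,0,0.002,0],
    [0,0,0,0],
    [0,0,0,0]
  ]
}}

```text
clock: 14.75
position: [0.6485, -0.2066, 0.1107]
ee_rot: [0.706, 0.708, -0.0, 0.001]
force: [-5.6, -0.2, 16.4]
finger_gap: 0.0344
grip_force: 63.8
```

>>> {"api": "play_rows", "payload": {
  "increments": [
    [0,0,0,0],
    [0,0,0,0],
    [0,0,0,0],
    [0,0,0,0]
  ],
  "hand": -1
}}

```text
clock: 15.08
position: [0.6482, -0.206, 0.1076]
ee_rot: [0.706, 0.708, 0.0, -0.0]
force: [-0.4, 0.3, -0.5]
finger_gap: 0.0805
grip_force: 0.0
```

>>> {"api": "play_rows", "payload": {
  "increments": [
    [0,0,-0.02,0],
    [0,0,-0.03,0],
    [0,0,-0.04,0],
    [0,0,-0.03,0],
    [0,0,0,0]
  ]
}}

```text
clock: 15.5
position: [0.6512, -0.2055, 0.2349]
ee_rot: [0.706, 0.708, 0.003, 0.004]
force: [1.2, 1.0, 0.8]
finger_gap: 0.0853
grip_force: 0.0
```

>>> {"api": "play_rows", "payload": {
  "increments": [
    [0.0375,-0.0158,0,0],
    [0.0375,-0.0158,0,0],
    [0.0375,-0.0158,0,0],
    [0.0375,-0.0158,0,0],
    [0.0375,-0.0158,0,0]
  ]
}}

```text
clock: 15.92
position: [0.5673, -0.0173, 0.2274]
ee_rot: [0.706, 0.708, 0.0, -0.0]
force: [0.5, 0.2, -1.4]
finger_gap: 0.0854
grip_force: 0.0
```

>>> {"api": "play_rows", "payload": {
  "increments": [
    [0.0375,-0.0158,0,0],
    [0.0375,-0.0158,0,0],
    [0,0,0,0]
  ]
}}

```text
clock: 16.17
position: [0.5329, 0.0653, 0.2288]
ee_rot: [0.702, 0.713, 0.002, -0.001]
force: [0.9, 0.3, 0.2]
finger_gap: 0.0855
grip_force: 0.0
```

Run:
```python
from m import *
print(status.get_state()['position'])
rect(win([290,110,345,165])&(z>.127),'cap',.139)
rect(win([290,110,345,165])&(z>.05)&(z<.12),'body',.1)
b=win([300,155,335,185])&(z>.03)&(z<.08); rect(b,'beakerhi',.063)
for t in (100,130,150): rect(win([122,200,153,230])&(br>t),'timerb',.016)
a=cv2.resize(p['image'][110:230,245:385],None,fx=2.8,fy=2.8)[...,::-1]
b=cv2.resize(p['image'][195:240,110:240],None,fx=4,fy=4,interpolation=cv2.INTER_CUBIC)[...,::-1]
o=np.zeros((530,540,3),np.uint8); o[:336,:392]=a; o[340:520,:520]=b; cv2.imwrite('pics/c5.png',o)
```

```text
[0.53480903 0.06116257 0.22849351]
cap 149 ctr [ 646.1 -202.3] size [35.4 37.3] ang 88.4 mean [ 646.1 -201.7] z 0.139
body 354 ctr [ 635.8 -195.2] size [64.7 69.7] ang 58.1 mean [ 631.5 -192.7] z 0.0979
beakerhi 168 ctr [ 556.4 -201.5] size [54.7 59.4] ang 88.5 mean [ 559.5 -203.2] z 0.0567
timerb 924 ctr [428.  321.7] size [92.2 85.6] ang 90.0 mean [427.8 321.4] z 0.0059
timerb 864 ctr [428.  321.7] size [92.2 85.6] ang 90.0 mean [427.9 321.4] z 0.0056
timerb 451 ctr [433.8 320. ] size [69.9 85.6] ang 3.0 mean [432.3 319. ] z 0.0161
```

View pics/c5.png

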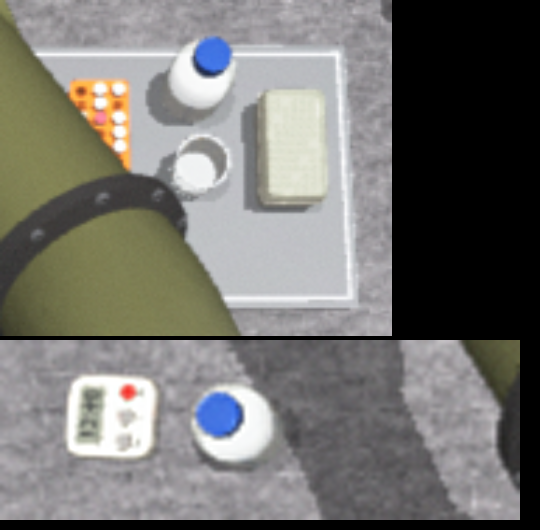

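The bottle stands straight behind the beaker with a gap of about 28 mm. The timer is at crop (112,417), nearly square to the axes. I'll go to the timer.

>>> {"api": "play_rows", "payload": {
  "increments": [
    [0.037,-0.015,0,0],
    [0.037,-0.015,0,0],
    [0.037,-0.015,0,0],
    [0.037,-0.015,0,0],
    [0.037,-0.015,0,0]
  ]
}}

```text
clock: 16.63
position: [0.4607, 0.2414, 0.2275]
ee_rot: [0.706, 0.708, -0.0, 0.0]
force: [0.5, 0.3, -0.0]
finger_gap: 0.0857
grip_force: 0.0
```

>>> {"api": "play_rows", "payload": {
  "increments": [
    [0.037,-0.015,0,0],
    [0.034,-0.014,0.02,0],
    [0,0,0.04,0],
    [0,0,0.04,0],
    [0,0,0.02,0]
  ]
}}

```text
clock: 17.05
position: [0.4305, 0.3101, 0.1038]
ee_rot: [0.705, 0.709, -0.002, -0.0]
force: [0.8, -1.1, 0.4]
finger_gap: 0.0854
grip_force: 0.0
```

>>> {"api": "play_rows", "payload": {
  "increments": [
    [0,0,0.02,0],
    [0,0,0.02,0],
    [0,0,0,0],
    [0,0,0,0]
  ]
}}

```text
clock: 17.38
position: [0.4316, 0.3108, 0.0671]
ee_rot: [0.706, 0.708, -0.001, -0.0]
force: [-0.1, 1.1, 0.7]
finger_gap: 0.0851
grip_force: 0.0
```

>>> {"api": "play_rows", "payload": {
  "increments": [
    [0.009,-0.0015,0.02,0],
    [0,0,0.025,0],
    [0,0,0.018,0],
    [0,0,0,0],
    [0,0,0,0]
  ]
}}

```text
clock: 17.8
position: [0.4305, 0.3206, 0.0056]
ee_rot: [0.706, 0.708, 0.0, 0.0]
force: [0.4, 0.3, 0.5]
finger_gap: 0.0852
grip_force: 0.0
```

>>> {"api": "play_rows", "payload": {
  "increments": [
    [0,0,0.007,0],
    [0,0,0,0],
    [0,0,0,0]
  ],
  "hand": -0.7,
  "newtons": 25
}}

```text
clock: 18.05
position: [0.4306, 0.3207, -0.0013]
ee_rot: [0.706, 0.708, 0.001, 0.0]
force: [-0.4, -0.8, -0.2]
finger_gap: 0.0725
grip_force: 0.0
```

>>> {"api": "play_rows", "payload": {
  "increments": [
    [0,0,0.0025,0],
    [0,0,0,0],
    [0,0,0,0],
    [0,0,0,0],
    [0,0,0,0]
  ],
  "hand": 1,
  "newtons": 30
}}

```text
clock: 18.47
position: [0.4308, 0.3209, -0.0037]
ee_rot: [0.706, 0.708, 0.001, 0.0]
force: [0.0, -0.2, 6.2]
finger_gap: 0.0596
grip_force: 30.8
```

>>> {"api": "play_rows", "payload": {
  "increments": [
    [0,0,0,0],
    [0,0,0,0]
  ]
}}

```text
clock: 18.63
position: [0.4308, 0.3209, -0.0037]
ee_rot: [0.706, 0.708, 0.001, 0.0]
force: [0.8, -1.1, 6.6]
finger_gap: 0.0594
grip_force: 30.8
```

Run:
```python
from h import *
p=shot('scene')
cv2.imwrite('pics/s6.png',cv2.resize(p['image'][200:290,130:250],None,fx=5,fy=5,interpolation=cv2.INTER_CUBIC)[...,::-1])
```

```text
(no output)
```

View pics/s6.png

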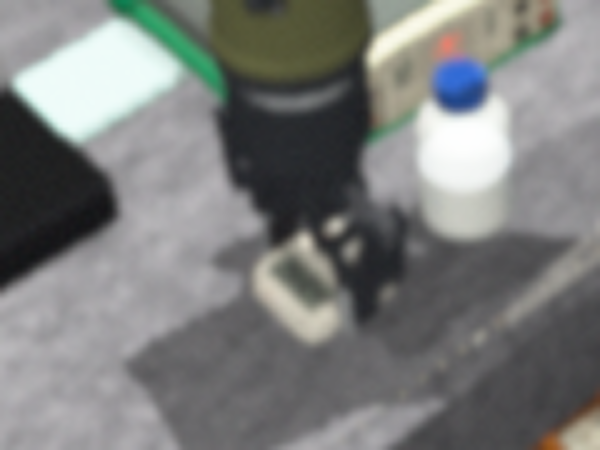

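The timer sits square between the pads (crop 300,290). I'll lift it and carry it to the tip box.

>>> {"api": "play_rows", "payload": {
  "increments": [
    [0,0,-0.03,0],
    [0,0,-0.04,0],
    [0,0,-0.04,0],
    [0,0,-0.04,0],
    [0,0,-0.04,0]
  ]
}}

```text
clock: 19.1
position: [0.4295, 0.3202, 0.1875]
ee_rot: [0.706, 0.709, -0.0, -0.0]
force: [1.2, 0.1, -1.4]
finger_gap: 0.0594
grip_force: 33.2
```

>>> {"api": "play_rows", "payload": {
  "increments": [
    [0,0,-0.04,0],
    [-0.03,0.007,0,0],
    [-0.039,0.0092,0,0],
    [-0.039,0.0092,0,0],
    [-0.039,0.0092,0,0]
  ]
}}

```text
clock: 19.52
position: [0.4652, 0.172, 0.2259]
ee_rot: [0.705, 0.709, 0.0, 0.0]
force: [0.3, 0.4, -0.7]
finger_gap: 0.0596
grip_force: 33.2
```

>>> {"api": "play_rows", "payload": {
  "increments": [
    [-0.039,0.0092,0,0],
    [-0.039,0.0092,0,0],
    [-0.039,0.0092,0,0],
    [-0.039,0.0092,0,0],
    [-0.039,0.0092,0,0]
  ]
}}

```text
clock: 19.93
position: [0.5119, -0.0233, 0.2258]
ee_rot: [0.706, 0.709, -0.0, 0.0]
force: [0.5, 1.5, -1.0]
finger_gap: 0.06
grip_force: 33.2
```

>>> {"api": "play_rows", "payload": {
  "increments": [
    [-0.039,0.0092,0,0],
    [-0.039,0.0092,0,0],
    [-0.039,0.0092,0,0],
    [-0.039,0.0092,0,0],
    [-0.039,0.0092,0,0]
  ]
}}

```text
clock: 20.35
position: [0.5586, -0.2182, 0.2256]
ee_rot: [0.706, 0.708, -0.0, 0.0]
force: [1.4, 1.3, -0.3]
finger_gap: 0.0599
grip_force: 33.2
```

>>> {"api": "play_rows", "payload": {
  "increments": [
    [-0.039,0.0092,0,0],
    [-0.02,0.005,0,0],
    [0,0,0,0],
    [0,0,0,0]
  ]
}}

```text
clock: 20.68
position: [0.5727, -0.2763, 0.2247]
ee_rot: [0.707, 0.708, 0.0, -0.001]
force: [-0.1, 0.3, -0.7]
finger_gap: 0.0592
grip_force: 33.2
```

Run:
```python
from m import *
s=status.get_state(); print(s['position'],s['finger_gap'],s['grip_force'],2*np.degrees(np.arctan2(s['ee_rot'][1],s['ee_rot'][0])),imaging.spot_in('timer',shot('scene'))[:1])
d=np.load('top0.npy')
P=d[136:190,330:366].reshape(-1,3); P=P[(P[:,2]>.058)&(P[:,2]<.075)]; print(len(P),np.percentile(P,[1,50,99],axis=0).round(4))
z=d[...,2]
rect(win([330,136,366,190])&(z>.06),'box',.065)
P=d[134:195,262:298].reshape(-1,3); P=P[P[:,2]>.03]; print(np.percentile(P,[1,50,99],axis=0).round(4))
```

```text
[ 0.57295518 -0.27438293  0.2251249 ] 0.05949593016135907 33.22370841246084 90.22338273117616 [{'box': [287.5, 93.4, 304.0, 104.9], 'score': 0.46}]
860 [[ 0.5213 -0.3296  0.0586]
 [ 0.5764 -0.2982  0.065 ]
 [ 0.6332 -0.2675  0.0699]]
box 846 ctr [ 576.9 -297.8] size [ 64.5 112.4] ang 90.0 mean [ 576.8 -298.4] z 0.0666
[[ 0.2927 -0.1297  0.0321]
 [ 0.578  -0.0985  0.0375]
 [ 0.6509 -0.0057  1.1891]]
```

>>> {"api": "play_rows", "payload": {
  "increments": [
    [-0.025,0.005,0.02,0],
    [0,0,0.04,0],
    [0,0,0.04,0],
    [0,0,0.03,0],
    [0,0,0.01,0]
  ]
}}

```text
clock: 21.25
position: [0.5757, -0.2979, 0.0811]
ee_rot: [0.705, 0.709, -0.001, -0.003]
force: [-1.0, 0.3, -1.3]
finger_gap: 0.0597
grip_force: 33.2
```

>>> {"api": "play_rows", "payload": {
  "increments": [
    [0,0,0,0],
    [0,0,0,0],
    [0,0,0,0]
  ]
}}

```text
clock: 21.5
position: [0.58, -0.2996, 0.088]
ee_rot: [0.705, 0.709, 0.001, 0.002]
force: [0.1, 0.2, -0.3]
finger_gap: 0.0593
grip_force: 33.2
```

>>> {"api": "play_rows", "payload": {
  "increments": [
    [0,-0.002,0.012,0],
    [0,0,0.009,0],
    [0,0,0,0],
    [0,0,0,0]
  ]
}}

```text
clock: 21.83
position: [0.5758, -0.3, 0.0639]
ee_rot: [0.706, 0.708, -0.0, -0.001]
force: [-0.1, -0.7, -0.4]
finger_gap: 0.0598
grip_force: 33.2
```

>>> {"api": "play_rows", "payload": {
  "increments": [
    [0,0,0.0035,0],
    [0,0,0.0015,0],
    [0,0,0,0],
    [0,0,0,0]
  ]
}}

```text
clock: 22.17
position: [0.5768, -0.3001, 0.0609]
ee_rot: [0.706, 0.708, 0.0, 0.001]
force: [-2.9, -0.0, 10.0]
finger_gap: 0.0598
grip_force: 34.0
```

>>> {"api": "play_rows", "payload": {
  "increments": [
    [0,0,0,0],
    [0,0,0,0],
    [0,0,0,0],
    [0,0,0,0]
  ],
  "hand": -1
}}

```text
clock: 22.5
position: [0.5763, -0.2999, 0.0592]
ee_rot: [0.706, 0.709, 0.0, -0.0]
force: [-0.5, 0.1, 0.4]
finger_gap: 0.0854
grip_force: 0.0
```

>>> {"api": "play_rows", "payload": {
  "increments": [
    [0,0,-0.02,0],
    [0,0,-0.03,0],
    [0,0,-0.04,0],
    [0,0,-0.03,0],
    [0,0,0,0]
  ]
}}

```text
clock: 22.92
position: [0.5796, -0.3001, 0.1862]
ee_rot: [0.706, 0.708, 0.002, 0.005]
force: [0.8, 0.5, 0.3]
finger_gap: 0.0857
grip_force: 0.0
```

>>> {"api": "play_rows", "payload": {
  "increments": [
    [-0.036,-0.01,0,0],
    [-0.036,-0.01,0,0],
    [-0.036,-0.01,0,0],
    [-0.036,-0.01,0,0],
    [0,0,0,0]
  ]
}}

```text
clock: 23.33
position: [0.5316, -0.4546, 0.1775]
ee_rot: [0.71, 0.704, -0.003, 0.0]
force: [-1.8, -1.8, -1.0]
finger_gap: 0.0855
grip_force: 0.0
```

>>> {"api": "play_rows", "payload": {
  "increments": [
    [0,0,0,0.12],
    [0,0,0,0.12],
    [0,0,0,0.12],
    [0,0,0,0.12],
    [0,0,0,0.12]
  ]
}}

```text
clock: 23.75
position: [0.5369, -0.4438, 0.1788]
ee_rot: [0.885, 0.466, -0.0, -0.0]
force: [-0.0, 0.7, 0.4]
finger_gap: 0.0853
grip_force: 0.0
```

>>> {"api": "play_rows", "payload": {
  "increments": [
    [0,0,0,0.12],
    [0,0,0,0.12],
    [0,0,0,0.12],
    [0,0,0,0.12],
    [0,0,0,0.12]
  ]
}}

```text
clock: 24.17
position: [0.5369, -0.4438, 0.1788]
ee_rot: [0.983, 0.183, -0.0, -0.0]
force: [-0.3, -0.3, -0.1]
finger_gap: 0.0856
grip_force: 0.0
```

Run:
```python
from m import *
s=status.get_state(); print(s['position'],2*np.degrees(np.arctan2(s['ee_rot'][1],s['ee_rot'][0])))
rect(win([330,130,370,195])&(z>.073)&(z<.095),'timer',.081)
from scipy.ndimage import label
d=np.load('top0.npy'); im=cv2.cvtColor(cv2.imread('pics/top0.png'),cv2.COLOR_BGR2RGB).astype(int)
# pen axis from initial pic: depth mask rows
w=win([388,150,406,206])&(d[...,2]>.005)&(d[...,2]<.02)
ax=[]
for v in range(157,200):
    u=np.nonzero(w[v])[0]
    if len(u)>1: ax.append(ray(u.mean(),v,.008)[:2]*1000)
ax=np.array(ax,np.float32); vx,vy,x0,y0=cv2.fitLine(ax,cv2.DIST_HUBER,0,.01,.01).ravel(); print('pen',len(ax),np.degrees(np.arctan(vy/vx)),x0,y0,ax[0],ax[-1])
sc=shot('scene')
a=cv2.resize(sc['image'][100:220,220:360],None,fx=3.5,fy=3.5)[...,::-1]; cv2.imwrite('pics/s7.png',a)
```

```text
[ 0.53707033 -0.44361107  0.17897551] 20.67854653504652
timer 465 ctr [ 574.8 -296.9] size [62.6 61.4] ang 87.7 mean [ 575.4 -297. ] z 0.0808
pen 43 0.25622422 541.6502 -447.45178 [ 603.1993  -446.52682] [ 474.58368 -448.8757 ]
```

View pics/s7.png

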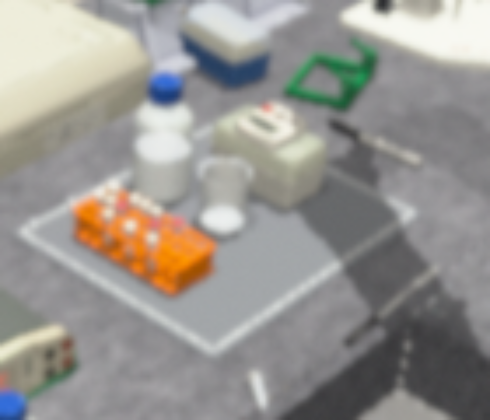

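The timer lies flat on the middle of the lid (crop 265,125), within 2 mm. The pen at crop (375,142) is next.

>>> {"api": "play_rows", "payload": {
  "increments": [
    [0,0,0,0.115],
    [0,0,0,0.115],
    [0,0,0,0.115],
    [0.002,0.0035,0.03,0],
    [0,0,0.04,0]
  ],
  "hand": 0.2
}}

```text
clock: 24.68
position: [0.5417, -0.4493, 0.1125]
ee_rot: [1.0, 0.017, 0.003, 0.003]
force: [0.9, -1.0, -0.9]
finger_gap: 0.0342
grip_force: 0.0
```

>>> {"api": "play_rows", "payload": {
  "increments": [
    [0,0,0.04,0],
    [0,0,0.02,0],
    [0,0,0.01,0],
    [0,0,0,0],
    [0,0,0,0]
  ]
}}

```text
clock: 25.1
position: [0.5395, -0.4477, 0.0399]
ee_rot: [1.0, 0.016, 0.0, 0.0]
force: [0.3, -0.4, 1.3]
finger_gap: 0.0342
grip_force: 0.0
```

Run:
```python
from h import *
s=status.get_state(); print(s['position'],2*np.degrees(np.arctan2(s['ee_rot'][1],s['ee_rot'][0])),s['finger_gap'],np.round(s['qpos'],2))
p=shot('scene')
cv2.imwrite('pics/s8.png',cv2.resize(p['image'][90:170,280:380],None,fx=6,fy=6,interpolation=cv2.INTER_CUBIC)[...,::-1])
```

```text
[ 0.53954029 -0.44767207  0.03989757] 1.8132573002352887 0.03415251781710918 [ 0.81  0.8  -0.27  1.49  0.25  0.88 -1.09]
```

View pics/s8.png

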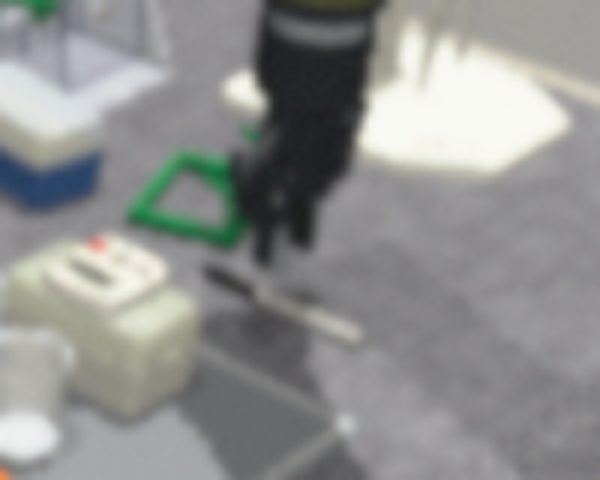

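The fingers straddle the pen (crop 285,300), above its middle. I'll lower and close.

>>> {"api": "play_rows", "payload": {
  "increments": [
    [0,0,0.016,0],
    [0,0,0.014,0],
    [0,0,0.0055,0],
    [0,0,0,0],
    [0,0,0,0]
  ]
}}

```text
clock: 25.57
position: [0.5391, -0.4476, 0.0042]
ee_rot: [1.0, 0.015, 0.0, -0.0]
force: [-0.0, -0.1, -0.2]
finger_gap: 0.0341
grip_force: 0.0
```

>>> {"api": "play_rows", "payload": {
  "increments": [
    [0,0,0,0],
    [0,0,0,0],
    [0,0,0,0],
    [0,0,0,0],
    [0,0,0,0]
  ],
  "hand": 1,
  "newtons": 25
}}

```text
clock: 25.98
position: [0.5395, -0.4479, 0.0048]
ee_rot: [1.0, 0.015, 0.001, 0.0]
force: [-1.1, -0.4, 5.5]
finger_gap: 0.0101
grip_force: 27.5
```

>>> {"api": "play_rows", "payload": {
  "increments": [
    [0,0,-0.03,0],
    [0,0,-0.04,0],
    [0,0,-0.04,0],
    [0,0,-0.04,0],
    [0,0,0,-0.11]
  ]
}}

```text
clock: 26.4
position: [0.5426, -0.4495, 0.1634]
ee_rot: [0.998, 0.069, 0.005, 0.004]
force: [1.4, -0.2, 1.5]
finger_gap: 0.0099
grip_force: 26.8
```

>>> {"api": "play_rows", "payload": {
  "increments": [
    [0,0,0,-0.11],
    [0,0,0,-0.11],
    [0,0,0,-0.11],
    [0,0,0,-0.11],
    [0,0,0,-0.11]
  ]
}}

```text
clock: 26.82
position: [0.5387, -0.4475, 0.1537]
ee_rot: [0.94, 0.341, -0.0, -0.0]
force: [-0.1, 0.8, 0.0]
finger_gap: 0.0103
grip_force: 26.8
```

>>> {"api": "play_rows", "payload": {
  "increments": [
    [0,0,0,-0.11],
    [0,0,0,-0.11],
    [0,0,0,-0.11],
    [0,0,0,-0.11],
    [0,0,0,-0.11]
  ]
}}

```text
clock: 27.23
position: [0.5387, -0.4475, 0.1536]
ee_rot: [0.812, 0.583, -0.0, -0.0]
force: [0.3, -0.3, -0.1]
finger_gap: 0.0103
grip_force: 26.8
```

>>> {"api": "play_rows", "payload": {
  "increments": [
    [0,0,0,-0.11],
    [0,0,0,-0.11],
    [0,0,0,-0.11],
    [0,0,0,0]
  ]
}}

```text
clock: 27.57
position: [0.5385, -0.4477, 0.1534]
ee_rot: [0.706, 0.708, -0.0, -0.0]
force: [-0.6, 0.1, -0.0]
finger_gap: 0.0103
grip_force: 26.8
```

>>> {"api": "play_rows", "payload": {
  "increments": [
    [0.03,-0.006,0,0],
    [0.0385,-0.008,0,0],
    [0.0385,-0.008,0,0],
    [0.0385,-0.008,0,0],
    [0.0385,-0.008,0,0]
  ]
}}

```text
clock: 27.98
position: [0.5003, -0.2619, 0.1538]
ee_rot: [0.709, 0.705, 0.0, -0.0]
force: [1.7, 1.0, 0.2]
finger_gap: 0.0103
grip_force: 26.8
```

>>> {"api": "play_rows", "payload": {
  "increments": [
    [0.0385,-0.008,0,0],
    [0.0385,-0.008,0,0],
    [0.0385,-0.008,0,0],
    [0.03,-0.006,0,0],
    [0,0,0,0]
  ]
}}

```text
clock: 28.4
position: [0.4702, -0.1112, 0.1548]
ee_rot: [0.706, 0.708, 0.001, -0.0]
force: [0.1, -0.1, 0.5]
finger_gap: 0.0102
grip_force: 26.8
```

Run:
```python
from h import *
p=shot('scene')
s=status.get_state(); print(s['position'],2*np.degrees(np.arctan2(s['ee_rot'][1],s['ee_rot'][0])),s['finger_gap'])
cv2.imwrite('pics/s9.png',cv2.resize(p['image'][90:220,210:350],None,fx=4,fy=4,interpolation=cv2.INTER_CUBIC)[...,::-1])
```

```text
[ 0.47095686 -0.11463406  0.15459854] 90.06907219401374 0.010079114319366634
```

View pics/s9.png

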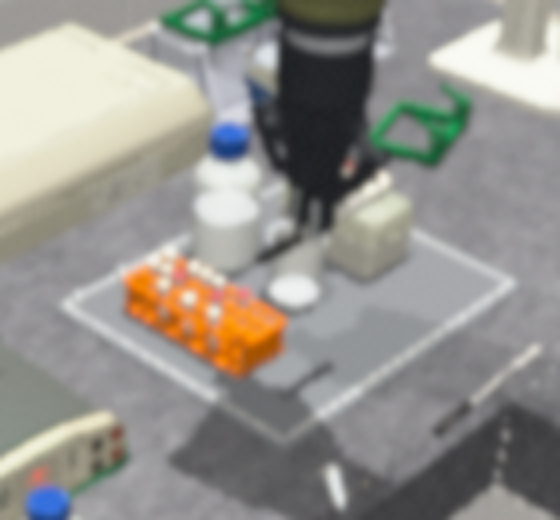

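The pen is held level and across; the front of the rack at crop (240,370) is free. I'll lower it.

>>> {"api": "play_rows", "payload": {
  "increments": [
    [0.014,-0.0035,0.02,0],
    [0,0,0.035,0],
    [0,0,0.035,0],
    [0,0,0.02,0],
    [0,0,0.01,0]
  ]
}}

```text
clock: 28.87
position: [0.4665, -0.105, 0.0313]
ee_rot: [0.709, 0.705, -0.001, -0.001]
force: [0.5, -0.2, -0.2]
finger_gap: 0.0104
grip_force: 26.8
```

>>> {"api": "play_rows", "payload": {
  "increments": [
    [0,0,0,0],
    [0,0,0,0]
  ]
}}

```text
clock: 29.03
position: [0.4682, -0.1044, 0.0341]
ee_rot: [0.708, 0.706, -0.0, -0.0]
force: [0.2, 0.6, 0.0]
finger_gap: 0.0106
grip_force: 26.8
```

>>> {"api": "play_rows", "payload": {
  "increments": [
    [0.004,-0.0005,0.012,-0.003],
    [0,0,0.01,0],
    [0,0,0,0],
    [0,0,0,0]
  ]
}}

```text
clock: 29.37
position: [0.4675, -0.1003, 0.0123]
ee_rot: [0.707, 0.708, -0.0, 0.0]
force: [0.1, 0.1, 0.8]
finger_gap: 0.0103
grip_force: 26.8
```

>>> {"api": "play_rows", "payload": {
  "increments": [
    [0,0,0.0035,0],
    [0,0,0.001,0],
    [0,0,0,0],
    [0,0,0,0]
  ]
}}

```text
clock: 29.7
position: [0.4677, -0.1002, 0.0077]
ee_rot: [0.707, 0.708, 0.0, 0.0]
force: [-0.4, -0.5, 1.9]
finger_gap: 0.0103
grip_force: 27.2
```

Contact, so I'll open only partly to stay clear of the rack, then rise and move away.

>>> {"api": "play_rows", "payload": {
  "increments": [
    [0,0,0,0],
    [0,0,0,0],
    [0,0,0,0],
    [0,0,0,0]
  ],
  "hand": 0.5
}}

```text
clock: 30.03
position: [0.4673, -0.0999, 0.0074]
ee_rot: [0.706, 0.708, 0.0, -0.0]
force: [0.1, 0.0, 0.6]
finger_gap: 0.0212
grip_force: 0.0
```

>>> {"api": "play_rows", "payload": {
  "increments": [
    [0,0,-0.015,0],
    [0,0,-0.025,0],
    [0,0,-0.04,0],
    [0,0,-0.04,0],
    [0,0,-0.03,0]
  ]
}}

```text
clock: 30.45
position: [0.4675, -0.0994, 0.16]
ee_rot: [0.706, 0.708, 0.001, 0.0]
force: [0.1, -0.2, -0.6]
finger_gap: 0.0213
grip_force: 0.0
```

>>> {"api": "play_rows", "payload": {
  "increments": [
    [0.04,-0.005,0,0],
    [0.04,-0.005,0,0],
    [0.04,-0.005,0,0],
    [0.04,-0.005,0,0],
    [0.04,-0.005,0,0]
  ]
}}

```text
clock: 30.87
position: [0.4413, 0.1014, 0.1575]
ee_rot: [0.707, 0.707, 0.0, 0.0]
force: [0.4, 0.3, 0.5]
finger_gap: 0.0212
grip_force: 0.0
```

>>> {"api": "play_rows", "payload": {
  "increments": [
    [0.04,0,0,0],
    [0.04,0,0,0],
    [0.04,0,0,0],
    [0,0,0,0],
    [0,0,0,0]
  ]
}}

```text
clock: 31.28
position: [0.4407, 0.2231, 0.1574]
ee_rot: [0.704, 0.71, 0.0, -0.001]
force: [-0.8, -1.7, -0.8]
finger_gap: 0.0213
grip_force: 0.0
```

Run:
```python
from m import *
s=status.get_state(); print(s['position'])
w=win([255,185,320,215])
rect(w&(z>.008)&(z<.025),'pen',.012)
rect(win([262,134,298,195])&(z>.025)&(z<.06),'rack',.044)
rect(win([290,110,345,165])&(z>.127)&(z<.15),'cap',.139)
rect(win([300,155,335,185])&(z>.03)&(z<.08),'beaker',.063)
rect(win([330,130,370,195])&(z>.073)&(z<.095),'timer',.081)
rect(win([152,200,186,230])&(z>.03)&(z<.15),'Sbot',.1)
a=cv2.resize(p['image'][110:235,120:385],None,fx=3,fy=3,interpolation=cv2.INTER_CUBIC)[...,::-1]; cv2.imwrite('pics/c10.png',a)
```

```text
[0.44110041 0.22060021 0.15711285]
pen 177 ctr [ 466.7 -100.8] size [133.2  15. ] ang 90.0 mean [ 466.9 -100. ] z 0.0138
rack 865 ctr [576.6 -99. ] size [ 61.2 144.5] ang 89.9 mean [578.5 -98.9] z 0.0375
cap 149 ctr [ 646.2 -202.3] size [35.6 36.9] ang 89.9 mean [ 645.7 -201.7] z 0.1388
beaker 167 ctr [ 556.5 -201.5] size [54.7 59.2] ang 88.5 mean [ 559.7 -203.7] z 0.0573
timer 467 ctr [ 574.4 -296.9] size [62.6 62.3] ang 87.7 mean [ 575.3 -297.1] z 0.0806
Sbot none
```

View pics/c10.png

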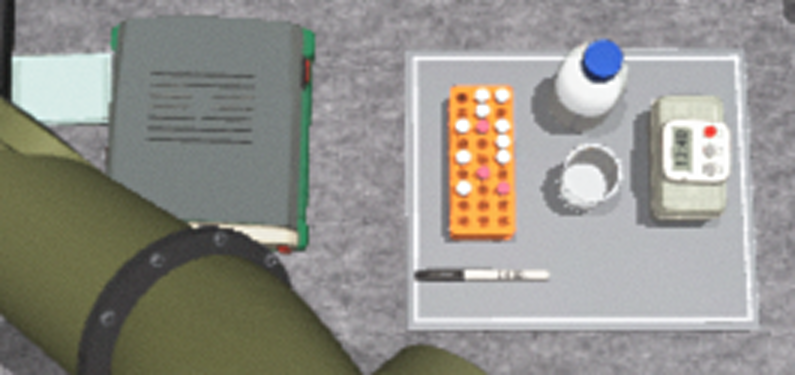

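The layout is right. The beaker is central, the bottle is behind it, the timer is flat on the lid, and the pen lies across in front of the rack, about 31 mm clear. I'll raise the hand a little and hand in.

>>> {"api": "play_rows", "payload": {
  "increments": [
    [0,0,-0.03,0],
    [0,0,-0.03,0],
    [0,0,-0.02,0],
    [0,0,0,0],
    [0,0,0,0]
  ]
}}

```text
clock: 31.75
position: [0.4425, 0.2181, 0.2379]
ee_rot: [0.708, 0.707, 0.0, 0.001]
force: [-0.1, -0.1, -0.3]
finger_gap: 0.0214
grip_force: 0.0
```

```bash
python3 -c "
from rig import job_done
print(job_done())"
```

```text
the job is handed in; nothing more can be done
None
```

The pipetting station is laid out in the order asked and handed in at 31.8 s. The last top view showed beaker, bottle (gap about 28 mm), timer and pen (about 31 mm clear) in place; the arm hid the smaller bottle in that view, but I never gripped it.

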